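# Outer gate of the dust-free pass box

### The job

Finished pods wait in the pass chamber beside the dust-free box. First check by touch that the inner gate, the one next to the dust-free box, is shut: press its round palm disc firmly down, closing the gate fully if it stands a little open. Only then lift the outer gate by its bow handle, up to the top or nearly so, and leave it standing open with the inner gate still shut; do not disturb the mug and the roll of tape.

Things in the scene. Friction and masses are not known exactly. Their poses are not given: they have to be found in the camera images.
- inner_gate: Level steel palm disc, 92 mm wide, on the inner gate, next to the big dust-free box. Origin: centre of its top face, 200 mm above the bench when the gate is shut (hard stop). Starts 0 to 30 mm higher; slides straight down, about 3 N, stays where left. z up, y from the outer gate to the box (210 mm high, from 90 mm past the disc's centre; its bow, 240 mm up, is no gate). Chamber roof 150 mm up.
- outer_gate: Bow handle on the outer gate, at the chamber's free end, 239 mm from the disc along -y: level steel bar 12 mm thick, 90 mm long, on 55 mm legs. Origin: bar's centre, 200 mm above the bench when shut (as at the start). x along the bar, z up; pinch from above, fingers closing along y. Slides straight up 90 mm to a stop, about 8 N, stays where left. Guide posts 72 mm to each side in x, 165 mm high.
- mug: Black mug, 80 mm across, 90 mm high, handle at its +y side, standing open end up on the bench beyond the outer gate. Origin: centre of its underside. A bystander.
- tape_roll: Grey roll of tape, 96 mm across, 48 mm high, lying flat on the bench beyond the outer gate. Origin: centre of its underside. A bystander.

How it is judged:
By the outcome, as a careful person would: the job done as asked, in the order asked, and still so for the second after the job is handed in, with the robot touching nothing.
It also fails if it takes over 48 s, if anything falls off the work surface, if the arm or the gripper's body presses on something with over 40 N, if the wrist force passes 120 N, or if a joint passes its speed limit or range.

### The arm

A 6-joint arm with a two-finger parallel gripper is mounted at the origin on the work surface. World frame = base frame: x ahead of the robot, y to its left, z up, the work surface at z = 0. Lengths are in mm, angles in rad, forces in N, time in s.
With the tool pointing down it reaches from about 300 to 775 mm from the base axis. Payload 14.6 kg.
Tool frame: the origin (TCP) lies midway between the tips of the shut fingers; the grasp point (between the pads) lies 19 mm behind it; z points along the fingers, y is the line along which they close (so a half turn about z gives the same grasp; the last joint's range is limited). The gripper opens to 94 mm and grips with 3 to 60 N. Pads are 16 mm wide; open, the fingers measure 119 mm over their backs; the gripper's body (75 mm by 177 mm) begins 78 mm behind the grasp point.
Start: joints at [-1.336, 0.3, 1.521, -0, 1.321, -0.067], TCP at [163.475, -525.134, 205.446] pointing down, gripper open.
Joint ranges: [-3.03, 3.03], [-0.79, 2.21], [0.23, 2.52], [-1.04, 4.18], [0, 3.07], [-2.55, 2.55]. Speed limits (rad/s): [2.22, 2.22, 2.57, 3.14, 3.14, 3.14].

### API

Orientations are given as [roll, pitch, yaw] about the fixed x, y, z axes, in that order (R = Rz(yaw) Ry(pitch) Rx(roll)).
In Python, from cell import manip gives the robot as it stands.
- The arm moves only by the shell command python3 -m creep 'ROWS' [OPENING] [FORCE]. ROWS is text: rows parted by semicolons, each of 6 numbers parted by spaces: the shift along the tool's x, y, z normalised to -1 to 1, where 1 is 4 cm, then the turn, a rotation vector about the tool's x, y, z normalised to -1 to 1, where 1 is pi rad. In form: dx dy dz ax ay az; .... A call has 1 to 20 rows; each row shifts and turns the commanded pose from where the row before left it, along the tool's axes as they then stand; what a row does not reach is not made up. A row lasts 1/8 s, in which the tool goes at most 62.5 mm and 10.7 degrees, less where a joint would pass 70% of its speed; a pose out of reach is approached as far as the arm can. A call with a number of a shift or a turn outside -1 to 1 is refused whole. A call with a gripper value outside its range is refused whole. OPENING is the closure, from 0 (fully open) to 1 (shut), set as the call begins (- or left out, the last holds). The fingers move at their own pace and stop on an object; FORCE is the grip in N (left out, the last holds). Time passes only in rows, so rows that do not move let the fingers close. It gives the time, the measured TCP pose, the force, the opening and the grip force at its end, in the units of the state.
- manip.read_state(): the state, without advancing time (a new reading comes with each control period).
- manip.camera(name): name is "scene" or "top"; returns a dict with "color" (480x640x3 uint8, red, green, blue), "range_z" (480x640 float32, mm along the optical axis (not along the pixel's ray), 0 where there is no reading), "camera_matrix" (3x3 intrinsics, pixels), "T" (4x4, takes a point from camera to world coordinates). Camera axes: x right, y down, z forward; pixel columns grow to the right and rows downward; lengths in mm; the calibration is good to about 2 mm. A picture is of the moment at which its call begins.
- manip.sign_off(): hands the job in; it is judged then, once.
The state is a dict: "clock": time; "joints": joint angles; "qd": joint speeds; "effort": joint torques, N m; "eef_pos": TCP position; "eef_rot": TCP orientation; "wrist_force": force on the tool from outside, world axes, zero at the start; "moment": the same for the moment, N m; "finger_gap": finger opening in mm; "finger_force": force on a finger pad.
Only numpy, scipy, OpenCV 4.12 (cv2) and the standard library are available. Lean on these libraries where they do the work, as an engineer would, in place of code of your own. Each camera call takes 0.05 s, during which the arm holds its last target. There are 200 camera calls.

## Working session

There is one attempt and no reset: what is moved stays moved. The work goes in short steps, Python scripts to look and compute and a shell command to move; the robot and the scene stay as the last step left them, time stands still between calls to the robot, and variables do not carry over. Pictures are saved under pics/ and viewed, at most 10 in all, crops included, and the job is handed in when it is done.

```bash
mkdir -p pics; python3 - <<'E'
from cell import manip
import cv2,numpy as np
s=manip.read_state();print(s)
for n in("scene","top"):
    c=manip.camera(n);cv2.imwrite(f"pics/{n}0.png",c["color"][:,:,::-1]);np.savez(f"pics/{n}0.npz",**c)
    print(n,c["camera_matrix"].tolist(),c["T"].round(3).tolist())
E
```

```text
{'clock': 0.0, 'joints': array([-1.33560646e+00,  3.00471316e-01,  1.52160706e+00,  1.82870391e-05,
        1.32067871e+00, -6.66114612e-02]), 'qd': array([-0.00018371, -0.00080483, -0.0001348 ,  0.00012088,  0.00021161,
       -0.00090306]), 'effort': array([ 1.72353277e-03, -5.31801581e+01, -3.52735054e+01,  7.08469329e-02,
        2.43713718e-02, -1.08839333e-04]), 'eef_pos': array([ 163.41549919, -524.88151941,  204.8752191 ]), 'eef_rot': array([-3.14043198e+00, -9.51806048e-05,  3.01796732e-01]), 'wrist_force': array([-1.20462601, -0.26576321,  0.11686315]), 'moment': array([-0.01279169,  0.00458279,  0.01627221]), 'finger_force': 0.0, 'finger_gap': 93.75024594888428}
scene [[517.3654482232877, 0.0, 313.86605070187176], [0.0, 517.3654482232877, 237.52017207579357], [0.0, 0.0, 1.0]] [[0.609, 0.447, -0.656, 1158.335], [0.794, -0.333, 0.509, -599.414], [0.009, -0.83, -0.558, 693.228], [0.0, 0.0, 0.0, 1.0]]
top [[603.164816830137, 0.0, 313.81043480921613], [0.0, 603.164816830137, 235.51499174388647], [0.0, 0.0, 1.0]] [[-0.001, -0.999, 0.053, 439.527], [-1.0, 0.001, 0.005, -110.278], [-0.005, -0.053, -0.999, 1372.774], [0.0, 0.0, 0.0, 1.0]]
```

View pics/scene0.png

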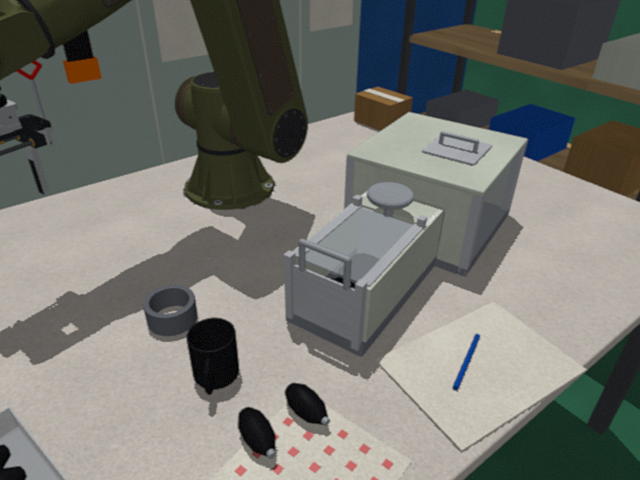

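View pics/top0.png

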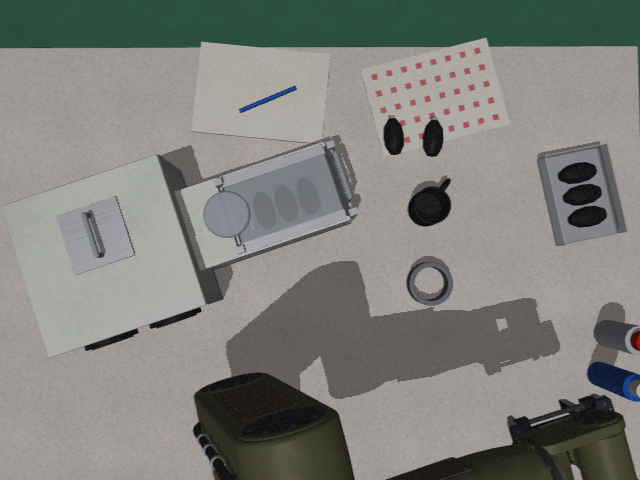

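The scene view shows the disc at (390,195) and the outer bow at (325,260), with the mug (213,355) and tape (171,312) beyond the outer gate. In the top view the disc is at (227,214), the outer bow runs (333,150)–(352,208), the mug is at (430,206) and the tape at (430,283).

```bash
cat > m.py <<'E'
import numpy as np,cv2
def cloud(c):
    K,T=c["camera_matrix"],c["T"];v,u=np.mgrid[:480,:640];z=c["range_z"]
    P=np.stack([(u-K[0,2])/K[0,0]*z,(v-K[1,2])/K[1,1]*z,z],-1)@T[:3,:3].T+T[:3,3]
    P[z==0]=np.nan;return P
E
python3 - <<'E'
import numpy as np,cv2
from m import *
for n,bd,bb in(("top",(195,185,258,243),(322,140,365,225)),("scene",(362,178,418,212),(292,232,358,292))):
    P=cloud(np.load(f"pics/{n}0.npz"))
    for nm,(a,b,c,d),lo,hi in(("disc",bd,190,240),("bow",bb,188,212)):
        m=np.zeros((480,640),np.uint8);m[b:d,a:c]=1
        m&=((P[...,2]>lo)&(P[...,2]<hi)).astype(np.uint8)
        Q=P[m>0];(r)=cv2.minAreaRect(Q[:,:2].astype(np.float32))
        print(n,nm,len(Q),np.median(Q,0).round(1),Q.mean(0).round(1),"zpct",np.percentile(Q[:,2],[5,50,95]).round(1),"rect",r)
        if nm=="disc":print(cv2.minEnclosingCircle(Q[:,:2].astype(np.float32)))
        else:
            w,V=np.linalg.eigh(np.cov(Q[:,:2].T));print("bar dir",V[:,1],np.ptp(Q[:,:2]@V[:,1]))
E
```

```text
top disc 1732 [543.4  66.3 202.7] [543.5  66.3 202.6] zpct [198.6 202.7 206.5] rect ((543.6781616210938, 66.80667114257812), (90.37107849121094, 90.6993179321289), 1.26218581199646)
((543.8556518554688, 67.14905548095703), 46.43437194824219)
top bow 312 [ 618.7 -159.7  206.5] [ 618.4 -159.4  205.9] zpct [201.3 206.5 210.6] rect ((619.4391479492188, -159.588134765625), (100.12992095947266, 12.147160530090332), 18.78903579711914)
bar dir [-0.94841498 -0.31703158] 100.13318562758201
scene disc 1033 [548.2  59.7 201.3] [547.9  62.2 200.3] zpct [192.9 201.3 203. ] rect ((529.0512084960938, 84.14602661132812), (90.44510650634766, 140.4046630859375), 36.57989501953125)
((539.24169921875, 90.70555877685547), 72.90400695800781)
scene bow 456 [ 623.1 -160.8  202.7] [ 622.6 -161.5  201.4] zpct [191.4 202.7 206.4] rect ((619.771484375, -160.25344848632812), (101.4563980102539, 12.165390014648438), 19.019441604614258)
bar dir [-0.94603008 -0.32407883] 101.4538908833589
```

```bash
python3 -m creep '0 0 -1 0 0 0; 0 0 -1 0 0 0; 0.75 -0.63 0 0 0 0; 0.75 -0.63 0 0 0 0; 0.75 -0.63 0 0 0 0; 0.75 -0.63 0 0 0 0; 0.75 -0.63 0 0 0 0; 0.75 -0.63 0 0 0 0; 0.75 -0.63 0 0 0 0; 0.75 -0.63 0 0 0 0; 0.75 -0.63 0 0 0 0; 0.75 -0.63 0 0 0 0; 0.75 -0.63 0 0 0 0; 0.75 -0.63 0 0 0 0; 0.75 -0.63 0 0 0 0; 0.75 -0.63 0 0 0 0; 0.75 -0.63 0 0 0 0; 0.75 -0.63 0 0 0 0; 0.75 -0.63 0 0 0 0; 0.75 -0.63 0 0 0 0' 1 20; python3 -m creep '0 0 0 0 0 -0.007; 0 0 0 0 0 0'
```

```text
clock: 2.6
eef_pos: [544.7, 69.7, 285.2]
eef_rot: [-3.142, 0.001, 0.302]
wrist_force: [-0.6, -0.2, 0.5]
finger_gap: 0.6
finger_force: 0.0
clock: 2.85
eef_pos: [543.9, 68.1, 285.2]
eef_rot: [-3.142, 0.001, 0.324]
wrist_force: [-0.5, 0.6, -0.3]
finger_gap: 0.5
finger_force: 0.0
```

```bash
python3 -m creep '0 0 0.75 0 0 0; 0 0 0.75 0 0 0; 0 0 0.3 0 0 0; 0 0 0 0 0 0'; for i in 1; do :; done; python3 -m creep '0 0 0.06 0 0 0; 0 0 0.06 0 0 0; 0 0 0 0 0 0'
```

```text
clock: 3.35
eef_pos: [544.1, 68.0, 213.6]
eef_rot: [-3.141, 0.0, 0.323]
wrist_force: [0.2, -0.1, 0.9]
finger_gap: 0.2
finger_force: 0.0
clock: 3.72
eef_pos: [544.3, 68.5, 208.9]
eef_rot: [3.142, -0.0, 0.324]
wrist_force: [-0.1, 0.0, 0.0]
finger_gap: 0.4
finger_force: 0.0
```

```bash
python3 -m creep '0 0 0.03 0 0 0; 0 0 0.03 0 0 0; 0 0 0 0 0 0'
```

```text
clock: 4.1
eef_pos: [544.2, 68.5, 206.1]
eef_rot: [-3.142, 0.0, 0.324]
wrist_force: [-0.6, -0.2, 0.8]
finger_gap: -0.1
finger_force: 0.0
```

```bash
python3 -m creep '0 0 0.03 0 0 0; 0 0 0.03 0 0 0; 0 0 0 0 0 0'; python3 -m creep '0 0 0.03 0 0 0; 0 0 0.03 0 0 0; 0 0 0 0 0 0'
```

```text
clock: 4.47
eef_pos: [544.2, 68.5, 203.8]
eef_rot: [-3.142, 0.0, 0.324]
wrist_force: [0.6, -0.0, -0.5]
finger_gap: 0.9
finger_force: 0.0
clock: 4.85
eef_pos: [544.2, 68.5, 201.4]
eef_rot: [-3.142, -0.0, 0.324]
wrist_force: [0.4, -0.3, 1.0]
finger_gap: 0.4
finger_force: 0.2
```

```bash
python3 -m creep '0 0 0.03 0 0 0; 0 0 0 0 0 0';  python3 -m creep '0 0 0.03 0 0 0; 0 0 0 0 0 0'
```

```text
clock: 5.1
eef_pos: [544.3, 68.5, 200.3]
eef_rot: [3.142, -0.0, 0.324]
wrist_force: [-0.1, 0.3, 1.3]
finger_gap: 0.4
finger_force: 1.0
clock: 5.35
eef_pos: [544.3, 68.5, 200.2]
eef_rot: [3.141, -0.001, 0.324]
wrist_force: [-4.9, 0.1, 11.3]
finger_gap: 0.3
finger_force: 5.9
```

```bash
python3 -m creep '0 0 0.02 0 0 0; 0 0 0 0 0 0'; python3 -m creep '0 0 0.01 0 0 0; 0 0 0 0 0 0'
```

```text
clock: 5.6
eef_pos: [544.4, 68.5, 200.1]
eef_rot: [3.141, -0.002, 0.324]
wrist_force: [-7.0, -0.0, 17.8]
finger_gap: 0.4
finger_force: 9.1
clock: 5.85
eef_pos: [544.4, 68.5, 200.1]
eef_rot: [3.141, -0.002, 0.324]
wrist_force: [-9.5, -1.2, 22.4]
finger_gap: 0.8
finger_force: 10.7
```

```bash
python3 -m creep '0 0 0.015 0 0 0; 0 0 0 0 0 0; 0 0 0 0 0 0';  python3 -m creep '0 0 -0.5 0 0 0; 0 0 -1 0 0 0; 0 0 -0.5 0 0 0; 0 1 0 0 0 0; 0 1 0 0 0 0; -0.04 1 0 0 0 0; 0 1 0 0 0 0; 0 1 0 0 0 0; 0 1 0 0 0 0; 0 0 0 0 0 0' 
python3 -m creep '0 0 0 0 0 0; 0 0 0 0 0 0; 0 0 0 0 0 0; 0 0 0 0 0 0' 0.3 
python3 - <<'E'
from cell import manip
import cv2,numpy as np
from m import *
c=manip.camera("scene");cv2.imwrite("pics/scene1.png",c["color"][150:390,200:520,::-1].repeat(2,0).repeat(2,1))
P=cloud(c)
m=np.zeros((480,640),bool);m[232:292,292:358]=1
m&=(P[...,2]>195)&(P[...,2]<212);Q=P[m];print(len(Q),cv2.minAreaRect(Q[:,:2].astype(np.float32)))
D=P[178:212,362:418].reshape(-1,3);D=D[np.hypot(D[:,0]-544,D[:,1]-67)<35];print(np.median(D,0))
E
```

```text
clock: 6.22
eef_pos: [544.4, 68.5, 200.0]
eef_rot: [3.141, -0.002, 0.324]
wrist_force: [-11.4, -0.5, 25.7]
finger_gap: 0.9
finger_force: 13.0
clock: 7.48
eef_pos: [619.2, -161.8, 276.1]
eef_rot: [-3.141, 0.001, 0.321]
wrist_force: [-0.9, 0.0, -0.4]
finger_gap: 0.6
finger_force: 0.0
clock: 7.98
eef_pos: [619.1, -159.2, 277.4]
eef_rot: [3.141, -0.0, 0.324]
wrist_force: [0.1, 0.3, 0.1]
finger_gap: 37.0
finger_force: 0.0
404 ((619.93896484375, -160.64425659179688), (100.62710571289062, 12.680296897888184), 18.416425704956055)
[543.04903251  66.92450888 199.92280234]
```

```bash
python3 -m creep '0 0 0 0 0 0; 0 0 0 0 0 0; 0 0 0 0 0 0' 0.2;  python3 -m creep '0 0.03 0.6 0 0 0; 0 0 0.6 0 0 0; 0 0 0.6 0 0 0; 0 0 0.4 0 0 0; 0 0 0.2 0 0 0; 0 0 0 0 0 0'
```

```text
clock: 8.4
eef_pos: [619.1, -159.6, 277.2]
eef_rot: [-3.142, 0.0, 0.324]
wrist_force: [0.2, 0.6, -0.5]
finger_gap: 70.9
finger_force: 0.0
clock: 9.15
eef_pos: [619.5, -160.7, 181.3]
eef_rot: [-3.142, 0.0, 0.324]
wrist_force: [-0.0, 0.1, -0.0]
finger_gap: 75.2
finger_force: 0.0
```

```bash
python3 -m creep '0 0 0 0 0 0; 0 0 0 0 0 0; 0 0 0 0 0 0; 0 0 0 0 0 0; 0 0 0 0 0 0; 0 0 0 0 0 0; 0 0 0 0 0 0; 0 0 0 0 0 0' 1 40; python3 -m creep '0 0 -0.1 0 0 0; 0 0 -0.1 0 0 0; 0 0 -0.1 0 0 0; 0 0 0 0 0 0'
```

```text
clock: 10.15
eef_pos: [618.7, -158.3, 181.1]
eef_rot: [-3.137, 0.001, 0.325]
wrist_force: [-8.3, 14.6, 4.0]
finger_gap: 11.0
finger_force: 40.0
clock: 10.65
eef_pos: [618.7, -158.3, 192.0]
eef_rot: [-3.136, 0.002, 0.325]
wrist_force: [-6.1, 11.8, -2.5]
finger_gap: 10.8
finger_force: 40.0
```

```bash
python3 -m creep '0 -0.05 -0.2 0 0 0; 0 0 -0.3 0 0 0; 0 0 -0.3 0 0 0; 0 0 -0.3 0 0 0; 0 0 -0.3 0 0 0; 0 0 -0.2 0 0 0; 0 0 -0.15 0 0 0; 0 0 -0.1 0 0 0; 0 0 0 0 0 0'
```

```text
clock: 11.78
eef_pos: [618.7, -158.3, 268.4]
eef_rot: [-3.141, -0.0, 0.324]
wrist_force: [-1.5, 5.8, -2.0]
finger_gap: 11.0
finger_force: 40.0
```

```bash
python3 -m creep '0 0 -0.03 0 0 0; 0 0 0 0 0 0';python3 -m creep '0 0 0 0 0 0; 0 0 0 0 0 0; 0 0 0 0 0 0; 0 0 0 0 0 0; 0 0 0 0 0 0; 0 0 0 0 0 0; 0 0 0 0 0 0' 0.3;  python3 -m creep '0 0 -0.4 0 0 0; 0 0 -0.8 0 0 0; 0 0 -0.8 0 0 0; 0 0 -0.5 0 0 0; 0 0 0 0 0 0; 0 0 0 0 0 0'
python3 - <<'E'
from cell import manip
import cv2,numpy as np
from m import *
c=manip.camera("scene");cv2.imwrite("pics/scene2.png",c["color"][:,:,::-1])
P=cloud(c)
D=P[178:212,362:418].reshape(-1,3);D=D[np.hypot(D[:,0]-544,D[:,1]-67)<35];print(np.median(D,0))
Q=P[150:300,250:400].reshape(-1,3);Q=Q[(np.hypot(Q[:,0]-619,Q[:,1]+160)<30)&(Q[:,2]<310)];print(len(Q),np.percentile(Q[:,2],[50,80,95]))
E
```

```text
clock: 12.02
eef_pos: [618.7, -158.3, 269.1]
eef_rot: [-3.141, -0.0, 0.324]
wrist_force: [0.2, 5.9, -5.7]
finger_gap: 10.7
finger_force: 40.0
clock: 12.9
eef_pos: [618.8, -158.8, 268.4]
eef_rot: [-3.142, 0.0, 0.324]
wrist_force: [0.0, -0.2, -0.6]
finger_gap: 66.0
finger_force: 0.0
clock: 13.65
eef_pos: [618.7, -158.8, 367.7]
eef_rot: [-3.141, 0.001, 0.324]
wrist_force: [0.3, -0.1, -0.6]
finger_gap: 65.5
finger_force: 0.0
[543.47081661  66.87129448 199.89367982]
1995 [188.94795954 228.03563875 292.52603805]
```

View pics/scene2.png

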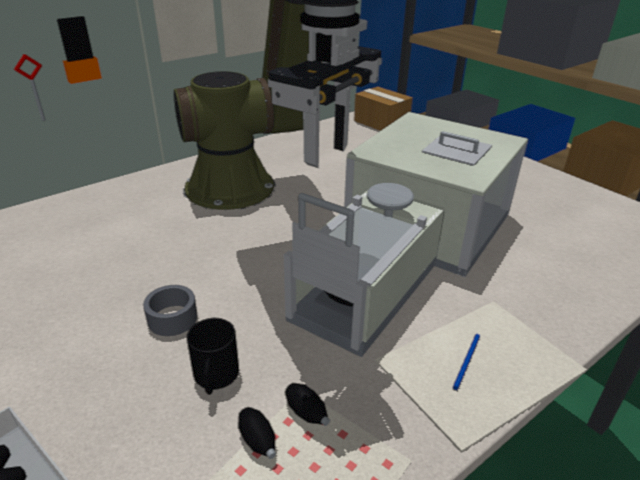

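The picture shows the outer gate standing up with its bow at (327,200) and the opening clear. The disc at (390,195) is still at 200 mm, the mug and tape are unmoved, and the gripper is clear of everything.

```bash
python3 -c "
from cell import manip
print(manip.sign_off())"
```

```text
the job is handed in; nothing more can be done
None
```

The job is handed in: I pressed the inner gate's disc to its hard stop at 200 mm with about 26 N, then lifted the outer gate about 88 of its 90 mm and left it open, with the inner gate still shut and the mug and tape untouched.

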